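Tighten and pin the castle nut of a lens arm

TASK

Tighten the castle nut on the lens arm's pivot: turn it clockwise (seen from above) until the tab on its skirt has come round past the small upright post on the base, then on to the very first position where a pair of its slots lines up with the groove across the stud - not on towards the slot after that. Then take the loose plain steel rod, which rolls at a touch, and lay it through those slots and the groove, fully down and sticking out about equally at both ends, and let go. Leave the other things on the bench where they are.

Things in the scene. Friction and masses are not known exactly. Their poses are not given: they have to be found in the camera images.
- nut (a joint): Turn of the nut, rad, growing clockwise seen from above (tightening); range -0.9 to 2.4, starts -0.5 to 0.3. The tab is at the post at 1.05: less is loose. Slots line up with the groove at 0.524 (loose) and 1.571 (the one wanted, good to about 0.09); past 1.9 is overtightened. Takes 0.3 to 0.4 N m, stays where left, does not rise or sink.
- nut_top (a point): On the axis of the steel castle nut at the floor of its slots, 50 mm above the bench; turns with the nut, z up. Hexagon 56 mm across flats, 31 to 50 mm above the bench: grip it from above across two flats. Above it a crown 53 mm across, its top 64 mm above the bench, has six open-topped slots 13 mm wide. Flats and slots face 0, 60, 120.. degrees from x.
- nut_tab (a point): Outer end of the tab on the nut's round skirt (68 mm across, 26 to 31 mm above the bench, below the hexagon). The tab is 8 mm wide and reaches 46 mm from the axis, 150 degrees anticlockwise from the x axis of nut_top; it turns with the nut.
- groove (a point): Fixed point on the stud's axis, 55 mm above the bench: the rod's middle when home. Base's frame: z up, groove along y. The dark stud (26 mm along x, 20 mm along y) stands up inside the crown, top 67 mm above the bench, cut across by an open-topped groove 13 mm wide, floor level with the slots' floor. The base is a black plate 130 x 130 x 14 mm.
- lens (a point): Centre of the lens in the white ring (80 mm across, top 30 mm above the bench) at the end of the fixed white arm (36 mm wide, top 22 mm above the bench), 165 mm from the stud along the base's +x.
- tight_post (a point): Top centre of the small aluminium post fixed on the base, 10 x 6 mm, top 31 mm above the bench, 51 mm from the stud's axis along the base's +y.
- rod_center (a point): Middle of the loose plain steel rod, 10 mm thick, 120 mm long, 72 g, lying on the bench to the left or right of the base; x along the rod. It rolls when touched.
- rod: The same rod; origin on its surface at mid-length, 5 mm from its centre line, x along the rod.
- marker: Felt marker, white barrel and black cap, 17 mm thick, 125 mm long, lying on the other side of the base from the rod, with a clip; origin under its middle, x towards the cap. Leave alone.
- objective: Steel microscope objective standing on end, 34 mm across, 50 mm high; origin under its centre. Leave alone.
- oil_bottle: Small amber bottle, 32 mm across, 60 mm high; origin under its centre. Leave alone.
- dish: Open clear shallow dish, 90 mm across, 14 mm high; origin under its centre. Leave alone.
- spare_nut: Plain steel hexagon nut, 30 mm across flats, 14 mm high, lying on the bench; origin under its centre. Leave alone.
- spanner: Open-ended spanner, 160 mm long, lying flat; origin under it. Leave alone.

How it is judged:
By the outcome, as a careful person would: the job done as asked, in the order asked, and still so for the second after the job is handed in, with the robot touching nothing.
It also fails if it takes over 61 s, if anything falls off the work surface, if the arm or the gripper's body presses on something with over 40 N, if the wrist force passes 120 N, or if a joint passes its speed limit or range.

ROBOT

A 7-joint arm with a two-finger parallel gripper is mounted at the origin on the work surface. World frame = base frame: x ahead of the robot, y to its left, z up, the work surface at z = 0. Lengths are in m, angles in rad, forces in N, time in s.
With the tool pointing down it reaches from about 0.4 to 0.85 m from the base axis. Payload 4.5 kg.
Tool frame: the origin (TCP) lies at the very end of the fingers, on their centre line; the grasp point (between the pads) lies 19 mm behind it (r.grip_depth is the z of the grasp point in the tool frame, in m); z points along the fingers, y is the line along which they close (so a half turn about z gives the same grasp; the last joint's range is limited). The gripper opens to 88 mm and grips with 3 to 60 N. Pads are 18 mm wide; open, the fingers measure 123 mm over their backs; the gripper's body (75 mm by 187 mm) begins 45 mm behind the grasp point.
Start: joints at [1.232, 0.689, -0.195, 1.565, 0.157, 0.902, -0.215], TCP at [0.228, -0.582, 0.239] pointing down, gripper open.
Joint ranges: [-3.01, 3.01], [-0.46, 2.08], [-1.47, 1.51], [0.13, 2.56], [-1, 4.14], [0.04, 2.09], [-2.66, 2.66]. Speed limits (rad/s): [2.57, 2.57, 3.14, 3.14, 3.14, 3.14, 3.14].

INTERFACE

Orientations are given as a unit quaternion [x, y, z, w].
In Python, from plant import r gives the robot as it stands.
- The arm moves only by the tool run_rows, called after "Emit:" as name(argument=value, ...), one argument or row to a line, values as JSON. Schema: {"type":"object","properties":{"moves":{"type":"array","items":{"type":"array","items":{"type":"array","items":{"type":"number"},"minItems":7,"maxItems":7},"minItems":1,"maxItems":10},"minItems":1,"maxItems":1},"grip_force":{"type":"number"},"only":{"type":"string"},"quiet":{"type":"boolean"},"lines":{"type":"string"}},"required":["moves"],"additionalProperties":false}. moves is a list that holds a single list of rows (three levels of brackets), with 1 to 10 rows, each of 7 numbers: the opening from 0.0 (shut) to 1.0 (fully open), then dx, dy, dz in units of 50 mm, then a rotation vector rx, ry, rz in units of 0.25 rad; each row is the pose to reach, as a shift and turn from the pose commanded when the call began, along the tool's axes at that moment; what a row does not reach only later rows make up. A row lasts 1/10 s, in which the tool goes at most 0.05 m and 0.15 rad, less where a joint would pass 70% of its speed; a pose out of reach is approached as far as the arm can. The fingers move at their own pace and stop on an object; grip_force is the grip in N (left out, the last holds). Time passes only in rows, so rows that do not move let the fingers close. The tool returns the time, the measured TCP pose, the force, the opening and the grip force at its end. only (a regular expression) keeps the lines of the reply that match it, lines (a string "A,B") keeps lines A to B, and quiet returns only ok. Input that does not fit is refused with a message, and nothing moves.
- r.get_state(): the state, without advancing time (a new reading comes with each control period).
- r.snapshot(name): name is "side" or "top" or "wrist"; returns the picture (400x640x3 uint8, red, green, blue); there is no depth.
- r.camera_params(name): a dict with "fx", "fy", "cx", "cy" (pixels), "k1" (the pictures are not rectified: a ray, as slopes to the right and down, at radius r is drawn at 1 + k1 r^2 times it, then the intrinsics apply), "rvec" (rotation vector, rad) and "tvec" (3), from world to camera coordinates, as OpenCV has them. Camera axes: x right, y down, z forward; pixel columns grow to the right and rows downward; lengths in m; the calibration is good to about 2 mm. A picture is of the moment at which its call begins: read the wrist's pose just before it. camera_params takes no time and is no camera call; for the wrist camera it gives the pose at the moment of the call.
- r.finish_job(): hands the job in; it is judged then, once.
The state is a dict: "clock": time; "q": joint angles; "qd": joint speeds; "joint_torque": joint torques, N m; "tool_pos": TCP position; "eef_rot": TCP orientation; "contact_force": force on the tool from outside, world axes, zero at the start; "moment": the same for the moment, N m; "opening": opening from 0.0 (shut) to 1.0 (fully open); "finger_force": force on a finger pad.
Only numpy, scipy, OpenCV 4.12 (cv2) and the standard library are available. Lean on these libraries where they do the work, as an engineer would, in place of code of your own. Each camera call takes 0.05 s, during which the arm holds its last target. There are 200 camera calls.

## Working session

There is one attempt and no reset: what is moved stays moved. The work goes in short steps, Python scripts to look and compute and a tool call to move; the robot and the scene stay as the last step left them, time stands still between calls to the robot, and variables do not carry over. Pictures are saved under pics/ and viewed, at most 10 in all, crops included, and the job is handed in when it is done.

```bash
ls; mkdir -p pics
```

Run:
```python
from plant import r
import cv2
s=r.get_state(); print(s)
for n in("top","side"):
    im=r.snapshot(n); cv2.imwrite(f"pics/{n}0.png",im[:,:,::-1]); print(n,r.camera_params(n))
```

```text
pics
plant.py
{'clock': 0.0, 'q': array([ 1.23179758,  0.6899677 , -0.19453878,  1.56633514,  0.15730415,
        0.90248705, -0.21509392]), 'qd': array([ 1.40869700e-03,  4.83922973e-04, -9.17860528e-04,  3.10719783e-04,
        3.36317313e-05, -9.29065918e-04,  9.89575933e-04]), 'joint_torque': array([-7.07651861e-05, -5.27564013e+01, -1.26668774e+00, -1.53424126e+01,
       -5.26508654e-02,  6.74551120e-03,  1.55863781e-04]), 'tool_pos': array([ 0.2273783 , -0.58150145,  0.23792319]), 'eef_rot': array([ 9.82667182e-01,  1.85376364e-01, -2.24942482e-04, -8.73330454e-04]), 'contact_force': array([-0.16620296, -0.18936354, -0.33953467]), 'moment': array([-0.04961104, -0.02328414,  0.0183104 ]), 'finger_force': 0.0, 'opening': 0.9996147317521159}
top {'fx': 466.7244850592471, 'fy': 466.7244850592471, 'cx': 320.8017467731252, 'cy': 198.35683877305362, 'k1': 0.022156953623014244, 'rvec': array([ 2.11430425, -2.16951418,  0.1622405 ]), 'tvec': array([0.00646246, 0.57806033, 1.18301304])}
side {'fx': 385.89930357050844, 'fy': 385.89930357050844, 'cx': 313.60204968576124, 'cy': 201.14317276920977, 'k1': 0.011700315469778014, 'rvec': array([ 0.76393456, -2.57733944,  1.16231401]), 'tvec': array([0.47151116, 0.27633329, 0.79020452])}
```

View pics/top0.png

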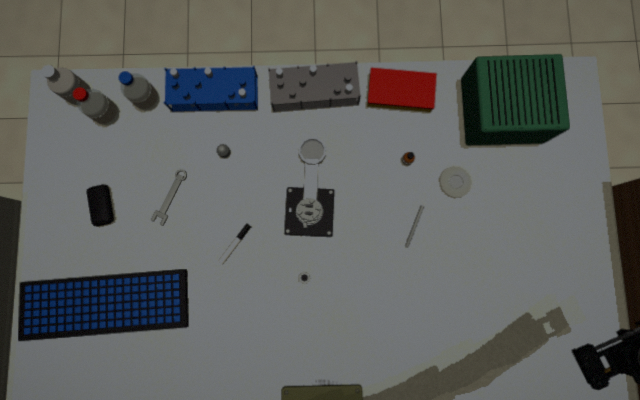

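Create h.py:
```python
import numpy as np, cv2
from scipy.spatial.transform import Rotation as R
from plant import r
def D(p): return np.array([p["k1"],0,0,0,0.])
def K(p): return np.array([[p["fx"],0,p["cx"]],[0,p["fy"],p["cy"]],[0,0,1]])
def ray(p,uv):
    n=cv2.undistortPoints(np.array([[uv]],float),K(p),D(p))[0,0]
    M=R.from_rotvec(p["rvec"]).as_matrix()
    return -M.T@p["tvec"], M.T@np.array([n[0],n[1],1])
def at(p,uv,z):
    o,d=ray(p,uv); return o+d*(z-o[2])/d[2]
def px(p,X): return cv2.projectPoints(np.atleast_2d(np.array(X,float)),p["rvec"],p["tvec"],K(p),D(p))[0][:,0]
def tool(X,yaw_y=None):
    "shift in tool axes from measured TCP to X; turn about z to bring tool y to world heading yaw_y"
    s=r.get_state(); q=R.from_quat(s["eef_rot"]); d=q.inv().apply(np.array(X)-s["tool_pos"])
    y=q.apply([0,1,0]); out=[np.round(d,4)]
    if yaw_y is not None:
        a=(yaw_y-np.arctan2(y[1],y[0])+np.pi/2)%np.pi-np.pi/2
        out.append(round(-a,3))
    return out
```

```text
(no output)
```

The top view shows the base at about (310,212), lens at (312,151), rod from (422,206) to (407,246), and marker at (236,243). The robot is at the bottom.

Run:
```python
from h import *
p=r.camera_params("top")
for n,uv,z in [("stud",(309,211),.06),("lens",(312.5,151),.03),("r1",(422,206),.005),("r2",(407,246),.005),("c1",(289,187),.014),("c2",(335,188),.014),("c3",(334,237),.014),("c4",(285,235),.014),("obj",(224,151),.05),("post?",(291,210),.031)]: print(n,at(p,uv,z).round(4))
w=r.camera_params("wrist"); s=r.get_state(); q=R.from_quat(s["eef_rot"])
M=R.from_rotvec(w["rvec"]).as_matrix()
print("cam in tool",q.inv().apply(-M.T@w["tvec"]-s["tool_pos"]), "cam axes in tool\n",(q.as_matrix().T@M.T).round(3), w["fx"],q.as_matrix().round(3))
print(tool([.56,0,.3],np.pi/2))
im=r.snapshot("top")[165:265,210:440]
cv2.imwrite("pics/topc.png",cv2.resize(im[:,:,::-1],None,fx=3.4,fy=3.4,interpolation=cv2.INTER_CUBIC))
```

```text
stud [0.5433 0.0229 0.06  ]
lens [0.7101 0.0107 0.03  ]
r1 [ 0.556  -0.2813  0.005 ]
r2 [ 0.4495 -0.2351  0.005 ]
c1 [0.6159 0.0767 0.014 ]
c2 [ 0.6099 -0.0476  0.014 ]
c3 [ 0.4778 -0.0409  0.014 ]
c4 [0.4865 0.0893 0.014 ]
obj [0.711  0.2453 0.05  ]
post? [0.5509 0.0712 0.031 ]
cam in tool [ 7.53084890e-02  3.67357614e-05 -1.46101530e-01] cam axes in tool
 [[-0.    -0.958 -0.288]
 [ 1.    -0.001  0.   ]
 [-0.    -0.288  0.958]] 314.4843254830294 [[ 0.931  0.364 -0.001]
 [ 0.364 -0.931  0.001]
 [-0.    -0.002 -1.   ]]
[array([ 0.5216, -0.4205, -0.0614]), np.float64(0.373)]
```

View pics/topc.png

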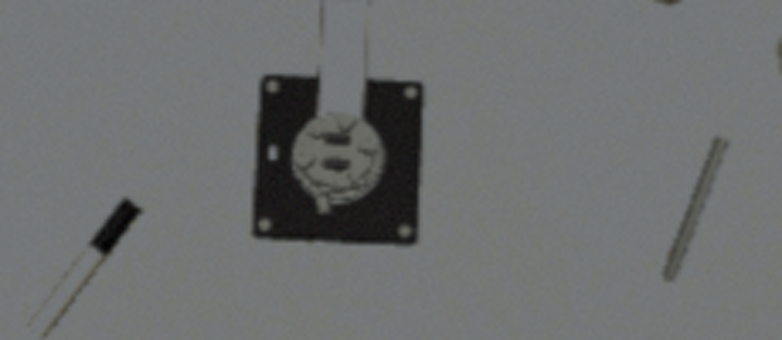

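Post is at crop (273,153), i.e. base +y, and the tab is at crop (322,207), clearly on the loose side. Moving over the base for a wrist look.

Units first: shifts go in units of 50 mm and turns go in units of 0.25 rad. So -0.05 m is -1, -0.045 m is -0.9, 0.06 rad is 0.24.

Emit:
run_rows(
  moves=[
    [[1, 0.8, -0.64, -0.1, 0, 0, 0.12], [1, 1.56, -1.26, -0.2, 0, 0, 0.24], [1, 2.32, -1.88, -0.3, 0, 0, 0.36], [1, 3.08, -2.5, -0.4, 0, 0, 0.48], [1, 3.84, -3.12, -0.5, 0, 0, 0.6], [1, 4.6, -3.74, -0.6, 0, 0, 0.72], [1, 5.36, -4.36, -0.7, 0, 0, 0.84], [1, 6.12, -4.98, -0.8, 0, 0, 0.96], [1, 6.88, -5.6, -0.9, 0, 0, 1.08], [1, 7.6, -6.2, -1, 0, 0, 1.2]],
  ],
)

```text
clock: 1.15
tool_pos: [0.4693, -0.1528, 0.2889]
eef_rot: [0.999, 0.036, -0.0, -0.0]
contact_force: [0.9, -1.1, 0.2]
opening: 1.0
finger_force: 0.0
```

Run:
```python
from h import *
print(tool([.55,-.02,.27],np.pi/2-.07))
```

```text
[array([ 0.09  , -0.1267,  0.0189]), np.float64(0.142)]
```

Emit:
run_rows(
  moves=[
    [[1, 0.5, -0.7, 0.12, 0, 0, 0.16], [1, 1, -1.4, 0.24, 0, 0, 0.32], [1, 1.5, -2.1, 0.38, 0, 0, 0.48], [1, 1.8, -2.54, 0.38, 0, 0, 0.568], [1, 1.8, -2.54, 0.38, 0, 0, 0.568], [1, 1.8, -2.54, 0.38, 0, 0, 0.568]],
  ],
)

```text
clock: 1.75
tool_pos: [0.5488, -0.0217, 0.2694]
eef_rot: [0.999, -0.034, -0.0, 0.0]
contact_force: [-0.7, 0.4, -0.3]
opening: 1.001
finger_force: 0.0
```

Run:
```python
from h import *
import pickle
p=r.camera_params("wrist"); im=r.snapshot("wrist"); pickle.dump((p,im),open("w1.pkl","wb"))
cv2.imwrite("pics/w1.png",im[:,:,::-1])
for n,X in dict(stud=[.5433,.0229,.067],lens=[.710,.0107,.03],post=[.551,.0712,.031],r1=[.556,-.281,.005],r2=[.4495,-.2351,.005]).items(): print(n,px(p,X).round(1))
```

```text
stud [[273.9 182.7]]
lens [[273.6  28.5]]
post [[238.2 172.5]]
r1 [[508.5 147.2]]
r2 [[468.4 224.9]]
```

View pics/w1.png

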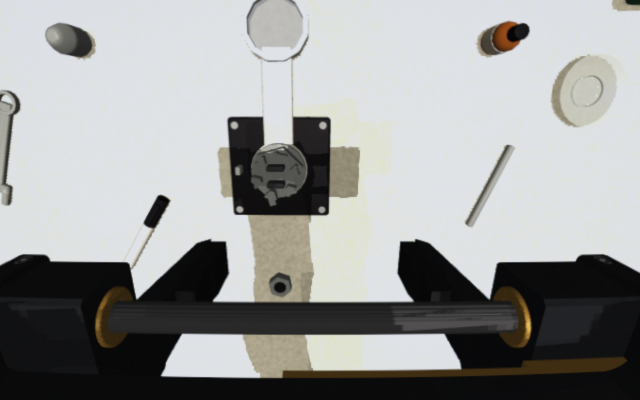

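Wrist view: nut is around (278,172), tab near (270,200), post (238,171), rod from (510,147) to (468,224). Enlarging the base.

Run:
```python
from h import *
import pickle
p,im=pickle.load(open("w1.pkl","rb"))
c=im[110:220,222:338][:,:,::-1]; c=cv2.resize(c,None,fx=5.4,fy=5.4,interpolation=cv2.INTER_CUBIC)
cv2.imwrite("pics/w1c.png",c)
```

```text
(no output)
```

View pics/w1c.png

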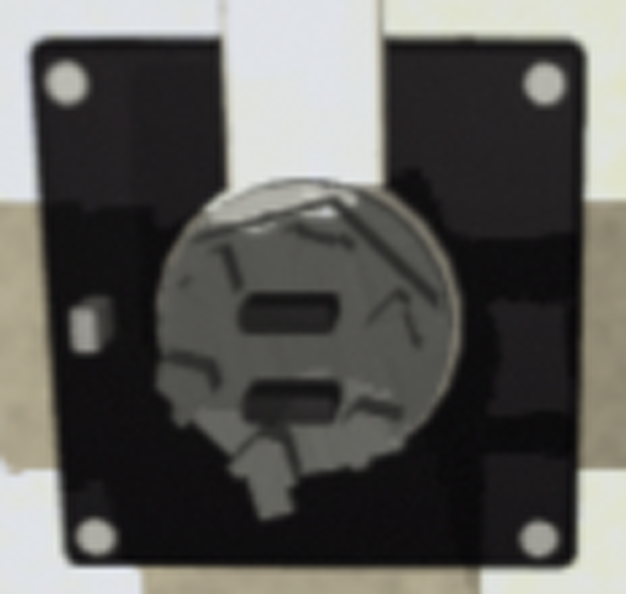

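Create fit.py:
```python
from h import *
from scipy.optimize import least_squares
import pickle
p,im=pickle.load(open("w1.pkl","rb"))
g=lambda c:(222-.4+c[0]/5.4,110-.4+c[1]/5.4)
stud=at(p,g((291.5,357.5)),.067); 
post=at(p,g((84,329)),.031)
cs=np.array([at(p,g(c),.014) for c in [(31,38),(586,38),(577,567),(67,567)]])
lens=at(p,(277.5,28),.03); tab=at(p,g((277,518)),.031)
print("stud",stud,"corners",cs.round(4).tolist(),"mean",cs.mean(0),"lens",lens,"d",np.hypot(*(lens-stud)[:2]),"post",post,np.hypot(*(post-stud)[:2]))
for n,v in dict(lens=lens-stud,left=cs[0]-cs[3],right=cs[1]-cs[2],top=cs[0]-cs[1],bot=cs[3]-cs[2],post=post-stud,tab=tab-stud).items(): print(n,np.hypot(v[0],v[1]).round(4),np.arctan2(v[1],v[0]).round(3))
a,b=at(p,(510.5,147),.005),at(p,(468.5,224.5),.005)
print("rod",a,b,(a+b)/2,np.hypot(*(a-b)[:2]),np.arctan2(*(a-b)[1::-1]))
```

```bash
python3 fit.py
```

```text
stud [0.55113442 0.02019957 0.067     ] corners [[0.6188, 0.0795, 0.014], [0.6098, -0.0476, 0.014], [0.4819, -0.0385, 0.014], [0.4906, 0.089, 0.014]] mean [0.55027582 0.02062089 0.014     ] lens [0.71020052 0.00635553 0.03      ] d 0.1596674041750117 post [0.55360247 0.07209684 0.031     ] 0.051955923440870765
lens 0.1597 -0.087
left 0.1286 -0.074
right 0.1283 -0.07
top 0.1274 1.5
bot 0.1279 1.502
post 0.052 1.523
tab 0.0476 2.882
rod [ 0.55610454 -0.28369993  0.005     ] [ 0.45014254 -0.23525664  0.005     ] [ 0.50312354 -0.25947828  0.005     ] 0.11651049899395001 -0.4288054788555148
```

Run:
```python
from h import *
print(r.get_state()["q"].round(3), tool([.5505,.0205,.12],2.357),tool([.5505,.0205,.035]))
```

```text
[-0.013  0.547 -0.048  1.763  0.035  0.834 -1.719] [array([-0.0009, -0.0437,  0.1495]), np.float64(-0.856)] [array([-0.0008, -0.0438,  0.2345])]
```

Joint 7 falls with tightening (now −1.72), so I start from the flat at −1.90 rad.

To row units: 0.15 m is 3, 0.14 m is 2.8, -1.5 rad is -6.

Emit:
run_rows(
  moves=[
    [[1, 0, -0.2, 0.2, 0, 0, -0.6], [1, 0, -0.4, 0.4, 0, 0, -1.2], [1, 0, -0.6, 0.6, 0, 0, -1.8], [1, 0, -0.8, 0.8, 0, 0, -2.4], [1, -0.02, -0.88, 1.2, 0, 0, -3], [1, -0.02, -0.88, 1.6, 0, 0, -3.6], [1, -0.02, -0.88, 2, 0, 0, -4.2], [1, -0.02, -0.88, 2.4, 0, 0, -4.8], [1, -0.02, -0.88, 2.8, 0, 0, -5.4], [1, -0.02, -0.88, 3, 0, 0, -6]],
  ],
)

```text
clock: 2.8
tool_pos: [0.5499, 0.0194, 0.1183]
eef_rot: [0.754, 0.657, -0.002, -0.0]
contact_force: [0.4, -1.0, 0.8]
opening: 0.997
finger_force: 0.0
```

Emit:
run_rows(
  moves=[
    [[1, 0, 0, 0, 0, 0, -0.52], [1, 0, 0, 0, 0, 0, -1.04], [1, 0, 0, 0, 0, 0, -1.6], [1, 0, 0, 0, 0, 0, -1.6], [1, 0, 0, 0, 0, 0, -1.6]],
  ],
)

```text
clock: 3.3
tool_pos: [0.551, 0.0205, 0.1198]
eef_rot: [0.612, 0.791, -0.0, 0.0]
contact_force: [-0.2, 0.2, 1.0]
opening: 1.0
finger_force: 0.0
```

Run:
```python
from h import *
print(r.get_state()["q"].round(3), tool([.5505,.0205,.036],.263))
```

```text
[ 0.17   0.807 -0.496  1.881  0.638  0.616 -0.478] [array([ 0.0002, -0.0005,  0.0838]), np.float64(-0.008)]
```

Emit:
run_rows(
  moves=[
    [[1, 0, 0, 0.6, 0, 0, 0], [1, 0, 0, 1.2, 0, 0, 0], [1, 0, 0, 1.5, 0, 0, 0], [1, 0, 0, 1.68, 0, 0, 0], [1, 0, 0, 1.68, 0, 0, 0], [1, 0, 0, 1.68, 0, 0, 0]],
  ],
)

```text
clock: 3.9
tool_pos: [0.5517, 0.0222, 0.0363]
eef_rot: [0.61, 0.793, 0.0, 0.0]
contact_force: [0.5, 0.0, -0.2]
opening: 1.003
finger_force: 0.0
```

Emit:
run_rows(
  moves=[
    [[0.5, 0, 0, 0, 0, 0, 0], [0.5, 0, 0, 0, 0, 0, 0], [0.5, 0, 0, 0, 0, 0, 0], [0.5, 0, 0, 0, 0, 0, 0], [0.5, 0, 0, 0, 0, 0, 0], [0.5, 0, 0, 0, 0, 0, 0]],
  ],
  grip_force=20,
)

```text
clock: 4.5
tool_pos: [0.5488, 0.0213, 0.0358]
eef_rot: [0.61, 0.792, -0.002, -0.001]
contact_force: [-4.2, -0.8, 4.3]
opening: 0.633
finger_force: 19.9
```

Run:
```python
from h import *
s=r.get_state();print(s["contact_force"],s["moment"],s["tool_pos"],R.from_quat(s["eef_rot"]).apply([0,1,0]))
```

```text
[-4.15267228 -0.78843652  4.32813028] [-0.19543905  1.10225244 -0.23070053] [0.54880762 0.02134068 0.03578734] [ 0.96666654  0.25599551 -0.00470037]
```

To row units: -0.002 m is -0.04, 0.1 rad is 0.4.

Emit:
run_rows(
  moves=[
    [[0.5, 0, -0.04, 0, 0, 0, 0], [0.5, 0, -0.04, 0, 0, 0, 0], [0.5, 0, -0.04, 0, 0, 0, 0.4], [0.5, 0, -0.04, 0, 0, 0, 0.8], [0.5, 0, -0.04, 0, 0, 0, 1.2], [0.5, 0, -0.04, 0, 0, 0, 1.6], [0.5, 0, -0.04, 0, 0, 0, 2], [0.5, 0, -0.04, 0, 0, 0, 2.4], [0.5, 0, -0.04, 0, 0, 0, 2.4], [0.5, 0, -0.04, 0, 0, 0, 2.4]],
  ],
  grip_force=50,
)

```text
clock: 5.5
tool_pos: [0.5486, 0.0214, 0.0358]
eef_rot: [0.816, 0.578, -0.001, -0.0]
contact_force: [-1.7, -0.2, 4.4]
opening: 0.633
finger_force: 49.6
```

Run:
```python
from h import *
s=r.get_state();print(s["contact_force"],s["moment"],s["tool_pos"],s["q"].round(2),tool([.55,.0205,.036],-1.643+np.pi))
```

```text
[-1.71268859 -0.19126531  4.42921234] [-0.05097597  1.21574869 -0.22962794] [0.54857756 0.02138042 0.03577323] [ 0.01  0.92 -0.23  1.92  0.54  0.36 -0.98] [array([-0.0004,  0.0016, -0.0002]), np.float64(1.304)]
```

Emit:
run_rows(
  moves=[
    [[0.5, 0, 0, 0, 0, 0, 0.4], [0.5, 0, 0, 0, 0, 0, 0.8], [0.5, 0, 0, 0, 0, 0, 1.2], [0.5, 0, 0, 0, 0, 0, 1.6], [0.5, 0, 0, 0, 0, 0, 2], [0.5, 0, 0, 0, 0, 0, 2.4], [0.5, 0, 0, 0, 0, 0, 2.8], [0.5, 0, 0, 0, 0, 0, 3.2], [0.5, 0, 0, 0, 0, 0, 3.2]],
  ],
)

```text
clock: 6.4
tool_pos: [0.5484, 0.0216, 0.0358]
eef_rot: [0.977, 0.214, -0.001, -0.0]
contact_force: [-3.6, -1.0, 5.1]
opening: 0.635
finger_force: 49.6
```

Emit:
run_rows(
  moves=[
    [[0.5, 0, 0, 0, 0, 0, 0.4], [0.5, 0, 0, 0, 0, 0, 0.8], [0.5, 0, 0, 0, 0, 0, 1.2], [0.5, 0, 0, 0, 0, 0, 1.6], [0.5, 0, 0, 0, 0, 0, 1.84], [0.5, 0, 0, 0, 0, 0, 1.96], [0.5, 0, 0, 0, 0, 0, 1.98], [0.5, 0, 0, 0, 0, 0, 1.98], [0.5, 0, 0, 0, 0, 0, 1.98]],
  ],
)

```text
clock: 7.3
tool_pos: [0.5484, 0.0217, 0.0358]
eef_rot: [1.0, -0.03, -0.001, -0.0]
contact_force: [-2.9, -1.7, 5.2]
opening: 0.633
finger_force: 49.2
```

Run:
```python
from h import *
s=r.get_state();print(s["contact_force"],s["moment"],s["tool_pos"],s["q"].round(2),tool([.5486,.0214,.036],-1.643+np.pi))
```

```text
[-2.85292292 -1.74480335  5.1762608 ] [0.57139041 0.76439003 0.35128994] [0.54842894 0.02173159 0.03578648] [-0.13  0.91  0.01  1.93 -0.03  0.3  -1.73] [array([ 0.0002,  0.0003, -0.0002]), np.float64(0.012)]
```

To row units: -0.03 m is -0.6, -0.14 m is -2.8, 0.015 rad is 0.06.

Emit:
run_rows(
  moves=[
    [[0.5, 0, 0, 0, 0, 0, 0.06], [0.5, 0, 0, 0, 0, 0, 0.06], [1, 0, 0, 0, 0, 0, 0.06], [1, 0, 0, 0, 0, 0, 0.06], [1, 0, 0, 0, 0, 0, 0.06], [1, 0, 0, 0, 0, 0, 0.06], [1, 0, 0, -0.6, 0, 0, 0], [1, 0, 0, -1.4, 0, 0, 0], [1, -0.4, 0.2, -2.2, 0, 0, 0], [1, -0.7, 0.4, -2.8, 0, 0, 0]],
  ],
)

```text
clock: 8.3
tool_pos: [0.5131, 0.0041, 0.1777]
eef_rot: [1.0, -0.032, 0.001, -0.0]
contact_force: [-0.5, -0.1, -0.3]
opening: 1.0
finger_force: 0.0
```

Emit:
run_rows(
  moves=[
    [[1, 0, 0, 0, 0, 0, 0], [1, 0, 0, 0, 0, 0, 0], [1, 0, 0, 0, 0, 0, 0]],
  ],
)

```text
clock: 8.6
tool_pos: [0.5132, 0.0045, 0.1748]
eef_rot: [0.999, -0.032, -0.0, -0.0]
contact_force: [0.3, -0.3, -0.6]
opening: 1.002
finger_force: 0.0
```

Run:
```python
from h import *
import pickle
p=r.camera_params("wrist"); im=r.snapshot("wrist"); pickle.dump((p,im),open("w2.pkl","wb"))
u,v=px(p,[.5495,.021,.05])[0].round().astype(int); print(u,v)
x0,y0=u-65,max(0,v-65); print(x0,y0)
c=im[y0:y0+130,x0:x0+130][:,:,::-1]
cv2.imwrite("pics/w2c.png",cv2.resize(c,(598,598),interpolation=cv2.INTER_CUBIC))
a=px(p,[[.556,-.2837,.005],[.4501,-.2353,.005]]);print("rod px",a)
c=im[int(a[:,1].min())-30:int(a[:,1].max())+30,int(a[:,0].min())-40:int(a[:,0].max())+40]; print(c.shape)
if c.size: cv2.imwrite("pics/w2r.png",cv2.resize(c[:,:,::-1],None,fx=3,fy=3))
```

```text
291 155
226 90
rod px [[594.69238786 123.91355802]
 [534.74778249 224.84130004]]
(161, 140, 3)
```

View pics/w2c.png

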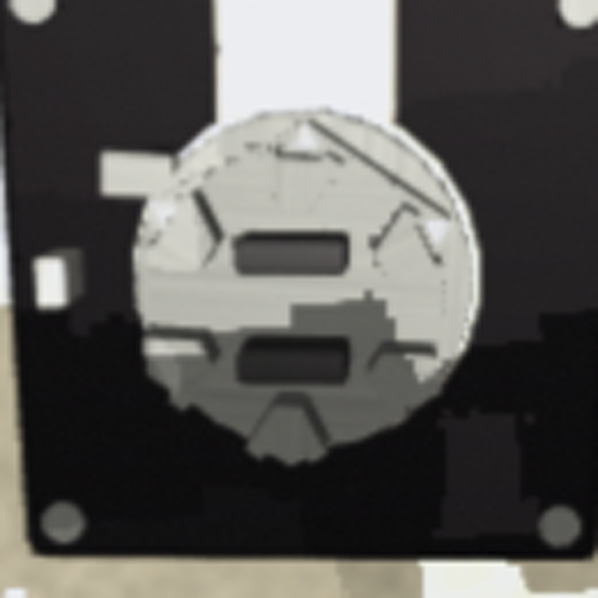

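The tab at crop (101,172) is past the post (52,280), and the groove runs clear at rows 275–338 with slots at both sides. Checking numerically, and locating the rod.

Run:
```python
from h import *
import pickle
p,im=pickle.load(open("w2.pkl","rb"))
g=lambda c:(226-.4+c[0]/4.6,90-.4+c[1]/4.6)
stud=at(p,g((292.5,307.5)),.067); tab=at(p,g((101.5,172.5)),.031); post=at(p,g((50,282)),.031)
print("stud",stud)
c4=[at(p,g(c),.014) for c in [(34,5),(580,8),(560,527),(63,522)]]; print("holes mean",np.mean(c4,0))
for v in(c4[0]-c4[3],c4[1]-c4[2],c4[3]-c4[2],c4[0]-c4[1]): print("edge",np.arctan2(v[1],v[0]))
for c in ([.5495,.021],np.mean(c4,0)[:2]):
    v=tab[:2]-c; h=np.arctan2(v[1],v[0]); print("tab",np.hypot(*v),h,"theta",np.radians(150)-(h+.072)); print("post",np.hypot(*(post[:2]-c)),np.arctan2(*(post[:2]-c)[::-1]))
# rod: bright against? use minAreaRect of mask
hsv=im[100:250,520:630].astype(float).mean(2); print(np.percentile(hsv,[2,10,50,90]))
m=(hsv<190).astype(np.uint8); n,l,st,_=cv2.connectedComponentsWithStats(m); print(st[1:][st[1:,4]>60])
```

```text
stud [0.55049598 0.02144984 0.067     ]
holes mean [0.54866147 0.0219129  0.014     ]
edge -0.07445812414425597
edge -0.07011520506519885
edge 1.4965384850792725
edge 1.5000534210713976
tab 0.04582762616854117 1.0049366071427448 theta 1.5410572708487495
post 0.051749081731349726 1.4951966850926144
tab 0.04552233656980274 0.9786327744765467 theta 1.5673611035149477
post 0.05091016277191621 1.477417657393755
[ 97.33333333 222.3        235.66666667 237.        ]
[[   9   20   71  107 1325]]
```

View pics/w2r.png

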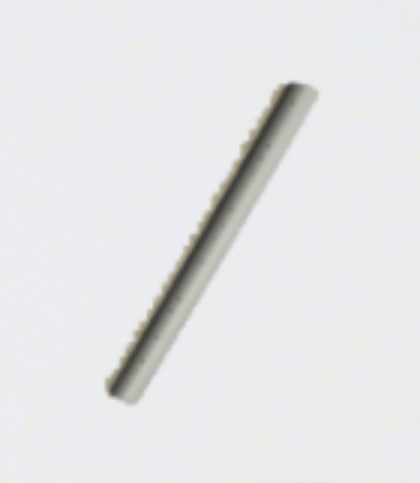

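Run:
```python
from h import *
import pickle
p,im=pickle.load(open("w2.pkl","rb"))
g=lambda c:(494-.3+c[0]/3,93-.3+c[1]/3)
a,b=at(p,g((303,89)),.005),at(p,g((123,396)),.005)
h=np.arctan2(*(a-b)[1::-1]); m=(a+b)/2; gp=m-.044*np.array([np.cos(h),np.sin(h),0])
print(a,b,m,np.hypot(*(a-b)[:2]),h,"gp",gp)
gp[2]=.12; print(tool(gp,h+np.pi/2))
```

```text
[ 0.55754503 -0.28342886  0.005     ] [ 0.45027156 -0.23522081  0.005     ] [ 0.50390829 -0.25932483  0.005     ] 0.11760788809681809 -0.42234987964891585 gp [ 0.46377465 -0.24128902  0.005     ]
[array([-0.0336,  0.2485,  0.0546]), np.float64(0.359)]
```

Emit:
run_rows(
  moves=[
    [[1, -0.1, 0.8, 0.16, 0, 0, 0.24], [1, -0.2, 1.6, 0.32, 0, 0, 0.48], [1, -0.32, 2.4, 0.48, 0, 0, 0.72], [1, -0.44, 3.2, 0.64, 0, 0, 0.96], [1, -0.56, 4, 0.8, 0, 0, 1.2], [1, -0.68, 4.8, 1, 0, 0, 1.44], [1, -0.68, 4.96, 1.1, 0, 0, 1.44], [1, -0.68, 4.96, 1.1, 0, 0, 1.44], [1, -0.68, 4.96, 1.1, 0, 0, 1.44], [1, -0.68, 4.96, 1.1, 0, 0, 1.44]],
  ],
)

```text
clock: 9.65
tool_pos: [0.4641, -0.2391, 0.1206]
eef_rot: [0.978, -0.209, -0.0, -0.001]
contact_force: [0.7, -0.5, 1.0]
opening: 0.999
finger_force: 0.0
```

Run:
```python
from h import *
p=r.camera_params("wrist"); im=r.snapshot("wrist")
a=px(p,[[.5575,-.2834,.005],[.4503,-.2352,.005]]);print("pred rod px",a)
cv2.imwrite("pics/w3.png",im[:,:,::-1]); print(r.get_state()["q"].round(2))
import pickle; pickle.dump((p,im),open("w3.pkl","wb"))
```

```text
pred rod px [[316.45545747  68.61291344]
 [315.80520347 212.06728117]]
[ 0.37  0.74  0.03  1.98 -0.05  0.42 -1.55]
```

View pics/w3.png

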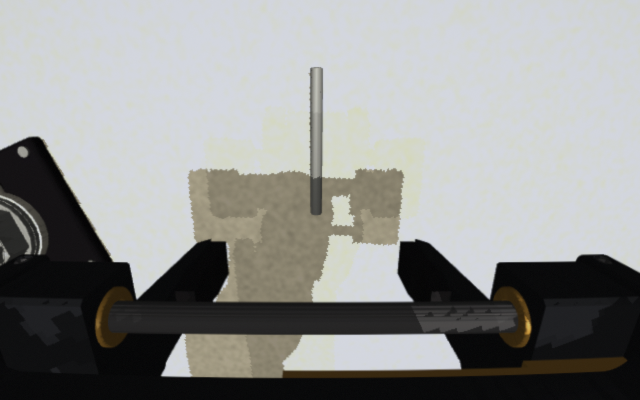

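Rod ends at (316.5,67.5) and (316,213.5), as predicted.

Run:
```python
from h import *
import pickle
p,im=pickle.load(open("w3.pkl","rb"))
a,b=at(p,(316.5,67.3),.005),at(p,(315.8,213.5),.005)
h=np.arctan2(*(a-b)[1::-1]); m=(a+b)/2; gp=m-.044*np.array([np.cos(h),np.sin(h),0])
print(m,np.hypot(*(a-b)[:2]),h,"gp",gp)
gp[2]=.0025; print(tool(gp,h+np.pi/2),r.get_state()["tool_pos"])
```

```text
[ 0.50372261 -0.25923751  0.005     ] 0.11982594333968867 -0.4227835345372955 gp [ 0.4635968  -0.24118428  0.005     ]
[array([0.0003, 0.0021, 0.1183]), np.float64(0.002)] [ 0.46413469 -0.23932051  0.12079066]
```

To row units: 0.118 m is 2.36, 0.115 m is 2.3.

Emit:
run_rows(
  moves=[
    [[0.35, 0, 0.04, 0.6, 0, 0, 0], [0.35, 0, 0.04, 1.2, 0, 0, 0], [0.35, 0, 0.04, 1.8, 0, 0, 0], [0.35, 0, 0.04, 2.16, 0, 0, 0], [0.35, 0, 0.04, 2.3, 0, 0, 0], [0.35, 0, 0.04, 2.36, 0, 0, 0], [0.35, 0, 0.04, 2.36, 0, 0, 0], [0.35, 0, 0.04, 2.36, 0, 0, 0]],
  ],
  grip_force=10,
)

```text
clock: 10.5
tool_pos: [0.4631, -0.2433, 0.0037]
eef_rot: [0.978, -0.21, 0.001, 0.0]
contact_force: [0.1, -0.5, 0.0]
opening: 0.352
finger_force: 0.0
```

Run:
```python
from h import *
print(tool([.4636,-.2412,.0025],-.4228+np.pi/2),r.get_state()["contact_force"])
```

```text
[array([-0.0004, -0.0021,  0.0012]), np.float64(-0.001)] [ 0.13955536 -0.46820495  0.04255936]
```

To row units: -0.002 m is -0.04, 0.001 m is 0.02.

Emit:
run_rows(
  moves=[
    [[0.35, 0, -0.04, 0.02, 0, 0, 0], [0.35, 0, -0.04, 0.02, 0, 0, 0], [0.2, 0, -0.04, 0.02, 0, 0, 0], [0.1, 0, -0.04, 0.02, 0, 0, 0], [0.1, 0, -0.04, 0.02, 0, 0, 0], [0.0, 0, -0.04, 0.02, 0, 0, 0], [0.0, 0, -0.04, 0.02, 0, 0, 0], [0.0, 0, -0.04, 0.02, 0, 0, 0]],
  ],
  grip_force=10,
)

```text
clock: 11.3
tool_pos: [0.4632, -0.2415, 0.0018]
eef_rot: [0.978, -0.211, 0.0, 0.0]
contact_force: [-0.0, -0.5, 0.9]
opening: 0.104
finger_force: 10.0
```

Emit:
run_rows(
  moves=[
    [[0.0, 0, 0, 0, 0, 0, 0], [0.0, 0, 0, 0, 0, 0, 0], [0.0, 0, 0, 0, 0, 0, 0]],
  ],
  grip_force=40,
)

```text
clock: 11.6
tool_pos: [0.4632, -0.2415, 0.0018]
eef_rot: [0.978, -0.211, 0.0, 0.0]
contact_force: [0.2, -0.6, 2.1]
opening: 0.1
finger_force: 40.0
```

To row units: -0.12 m is -2.4, -0.09 m is -1.8.

Emit:
run_rows(
  moves=[
    [[0.0, 0, 0, -0.2, 0, 0, 0], [0.0, 0, 0, -0.6, 0, 0, 0], [0.0, 0, 0, -1.2, 0, 0, 0], [0.0, 0, 0, -1.8, 0, 0, 0], [0.0, 0, 0, -2.4, 0, 0, 0], [0.0, 0, 0, -2.4, 0, 0, 0]],
  ],
)

```text
clock: 12.2
tool_pos: [0.4652, -0.2423, 0.1254]
eef_rot: [0.978, -0.211, 0.003, 0.001]
contact_force: [0.1, -0.6, -1.0]
opening: 0.099
finger_force: 40.0
```

Run:
```python
from h import *
print(r.get_state()["q"].round(2),tool([.5458,-.0225,.12],3.07))
```

```text
[ 0.37  0.73  0.03  1.98 -0.06  0.42 -1.55] [array([-0.0171, -0.2335,  0.0053]), np.float64(1.218)]
```

To row units: -0.12 m is -2.4, -0.003 m is -0.06, -1.2 rad is -4.8.

Emit:
run_rows(
  moves=[
    [[0.0, -0.02, -0.3, 0, 0, 0, -0.48], [0.0, -0.04, -0.6, 0, 0, 0, -0.96], [0.0, -0.06, -0.9, 0, 0, 0, -1.44], [0.0, -0.08, -1.2, 0, 0, 0, -1.92], [0.0, -0.1, -1.5, 0, 0, 0, -2.4], [0.0, -0.12, -1.8, 0, 0, 0, -2.88], [0.0, -0.14, -2.1, 0, 0, 0, -3.36], [0.0, -0.16, -2.4, 0, 0, 0, -3.84], [0.0, -0.18, -2.7, 0, 0, 0, -4.32], [0.0, -0.2, -3, 0, 0, 0, -4.8]],
  ],
)

```text
clock: 13.2
tool_pos: [0.5153, -0.0997, 0.1211]
eef_rot: [0.925, 0.381, -0.001, -0.0]
contact_force: [-0.2, 0.5, -0.2]
opening: 0.098
finger_force: 40.0
```

Run:
```python
from h import *
print(r.get_state()["q"].round(2),tool([.5458,-.0225,.12],3.07))
```

```text
[ 0.24  0.75 -0.22  1.97  0.34  0.46 -1.03] [array([ 0.076 , -0.0334,  0.001 ]), np.float64(-0.718)]
```

Emit:
run_rows(
  moves=[
    [[0.0, 0.24, -0.12, 0, 0, 0, -0.48], [0.0, 0.48, -0.22, 0, 0, 0, -0.96], [0.0, 0.72, -0.32, 0, 0, 0, -1.44], [0.0, 0.96, -0.42, 0, 0, 0, -1.92], [0.0, 1.24, -0.54, 0, 0, 0, -2.4], [0.0, 1.52, -0.66, 0.02, 0, 0, -2.86], [0.0, 1.52, -0.66, 0.02, 0, 0, -2.86], [0.0, 1.52, -0.66, 0.02, 0, 0, -2.86], [0.0, 1.52, -0.66, 0.02, 0, 0, -2.86]],
  ],
)

```text
clock: 14.1
tool_pos: [0.5462, -0.0251, 0.1203]
eef_rot: [0.736, 0.677, -0.001, -0.0]
contact_force: [-0.2, 0.2, -0.0]
opening: 0.1
finger_force: 40.0
```

Run:
```python
from h import *
import pickle
print(r.get_state()["q"].round(2),tool([.5458,-.0225,.12],3.07))
p=r.camera_params("wrist"); im=r.snapshot("wrist"); pickle.dump((p,im),open("w4.pkl","wb"))
cv2.imwrite("pics/w4.png",cv2.resize(im[0:300,180:460][:,:,::-1],None,fx=2,fy=2,interpolation=cv2.INTER_CUBIC))
print(px(p,[.549,.0214,.067]))
```

```text
[ 0.2   0.79 -0.41  1.9   0.55  0.57 -0.65] [array([ 0.0025, -0.0006,  0.0003]), np.float64(-0.011)]
[[309.79094606 152.28053185]]
```

View pics/w4.png

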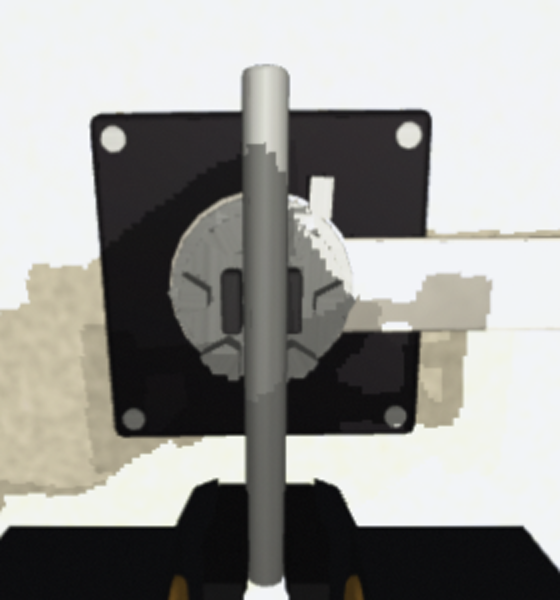

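The held rod runs from crop (265,68) to (265,585), with the stud prongs at (232,301) and (294,300), near centred under it.

Run:
```python
from h import *
import pickle
p,im=pickle.load(open("w4.pkl","rb"))
g=lambda c:(180-.25+c[0]/2,-.25+c[1]/2)
s=at(p,g((263,300.5)),.067)
far=at(p,g((265.5,70)),.1235); near=at(p,g((265.5,580)),.1235); m=at(p,g((265.5,400)),.1235)
t=r.get_state()["tool_pos"]
ux=np.array([np.cos(-.072),np.sin(-.072)]); uy=np.array([-ux[1],ux[0]])
f=lambda v:(round(float(v[:2]@ux),4),round(float(v[:2]@uy),4))
print("stud",s, "in base axes rel stud: tcp",f(t-s),"far",f(far-s),"m",f(m-s),"near",f(near-s),"len",np.linalg.norm(far-near))
s2=np.array([.5486,.0218,0]); print("rel grip-est stud: tcp",f(t-s2),"far",f(far-s2),"m",f(m-s2))
c4=[at(p,g(c),.014) for c in [(113,139),(409,135),(396,416),(134,419)]]; print("holes mean",np.mean(c4,0))
```

```text
stud [0.55004322 0.02275997 0.067     ] in base axes rel stud: tcp (-0.0002, -0.048) far (0.0015, 0.0553) m (0.0007, -0.0159) near (0.0001, -0.0648) len 0.120159766947466
rel grip-est stud: tcp (0.0011, -0.0469) far (0.0029, 0.0564) m (0.002, -0.0148)
holes mean [0.54968589 0.02162499 0.014     ]
```

Emit:
run_rows(
  moves=[
    [[0.0, 0.09, -0.02, 0.3, 0, 0, -0.044], [0.0, 0.09, -0.02, 0.6, 0, 0, -0.044], [0.0, 0.09, -0.02, 0.88, 0, 0, -0.044], [0.0, 0.09, -0.02, 0.88, 0, 0, -0.044], [0.0, 0.09, -0.02, 0.88, 0, 0, -0.044]],
  ],
)

```text
clock: 14.65
tool_pos: [0.5462, -0.0197, 0.0769]
eef_rot: [0.731, 0.682, -0.0, 0.0]
contact_force: [0.2, -0.3, -1.2]
opening: 0.098
finger_force: 40.0
```

Run:
```python
from h import *
import pickle
s=r.get_state();print(s["tool_pos"],tool([.5458,-.0225,.12],3.07),s["contact_force"])
p=r.camera_params("wrist"); im=r.snapshot("wrist"); pickle.dump((p,im),open("w5.pkl","wb"))
cv2.imwrite("pics/w5.png",cv2.resize(im[20:220,220:400][:,:,::-1],None,fx=3,fy=3,interpolation=cv2.INTER_CUBIC))
```

```text
[ 0.5462132  -0.01970649  0.07685303] [array([-0.0028, -0.0002, -0.0431]), np.float64(0.001)] [ 0.18930289 -0.25215739 -1.22444557]
```

View pics/w5.png

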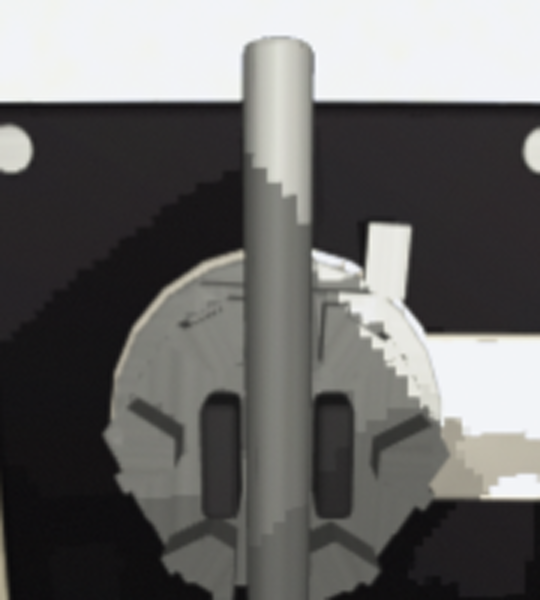

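Rod (cols 246–312) sits centred between the prongs (201–241 and 314–355). Checking its lengthwise position.

Run:
```python
from h import *
import pickle
p,im=pickle.load(open("w5.pkl","rb"))
g=lambda c:(220-.33+c[0]/3,20-.33+c[1]/3)
s=at(p,g((278,455)),.067); far=at(p,g((279,43)),.080)
t=np.array(r.get_state()["tool_pos"])
ux=np.array([np.cos(-.072),np.sin(-.072)]); uy=np.array([-ux[1],ux[0]])
f=lambda v:(round(float(v[:2]@ux),4),round(float(v[:2]@uy),4))
print(s,f(far-s),f(at(p,g((279,455)),.08)-s),f(far-np.array([.5495,.0215,0])),f(t-s))
```

```text
[0.54981911 0.02330708 0.067     ] (0.0001, 0.0604) (0.0002, 0.0026) (0.0003, 0.0623) (-0.0002, -0.043)
```

Emit:
run_rows(
  moves=[
    [[0.0, -0.014, -0.006, 0.12, 0, 0, 0], [0.0, -0.014, -0.006, 0.24, 0, 0, 0], [0.0, -0.014, -0.006, 0.36, 0, 0, 0], [0.0, -0.014, -0.006, 0.4, 0, 0, 0], [0.0, -0.014, -0.006, 0.4, 0, 0, 0]],
  ],
)

```text
clock: 15.2
tool_pos: [0.5459, -0.0198, 0.0563]
eef_rot: [0.731, 0.682, -0.0, -0.0]
contact_force: [-0.2, 0.4, -0.8]
opening: 0.096
finger_force: 40.0
```

In the slots without resistance (rod bottom about 54 mm, crown top 64). Lowering the rest.

Emit:
run_rows(
  moves=[
    [[0.0, 0, 0, 0.04, 0, 0, 0], [0.0, 0, 0, 0.07, 0, 0, 0], [0.0, 0, 0, 0.09, 0, 0, 0], [0.0, 0, 0, 0.09, 0, 0, 0]],
  ],
)

```text
clock: 15.6
tool_pos: [0.5459, -0.0198, 0.0521]
eef_rot: [0.731, 0.682, -0.0, -0.0]
contact_force: [-0.3, 0.2, -0.4]
opening: 0.096
finger_force: 40.0
```

Emit:
run_rows(
  moves=[
    [[0.0, 0, 0, 0.014, 0, 0, 0], [0.0, 0, 0, 0.028, 0, 0, 0], [0.0, 0, 0, 0.028, 0, 0, 0]],
  ],
)

```text
clock: 15.9
tool_pos: [0.546, -0.02, 0.0513]
eef_rot: [0.731, 0.682, -0.0, 0.0]
contact_force: [-2.2, 0.1, 4.2]
opening: 0.1
finger_force: 40.0
```

Seated (4 N up). Releasing and lifting.

Units first: shifts go in units of 50 mm and turns go in units of 0.25 rad. So -0.05 m is -1, -0.13 m is -2.6.

Emit:
run_rows(
  moves=[
    [[0.0, 0, 0, -0.014, 0, 0, 0], [0.12, 0, 0, -0.014, 0, 0, 0], [0.2, 0, 0, -0.014, 0, 0, 0], [0.35, 0, 0, -0.014, 0, 0, 0], [0.35, 0, 0, -0.014, 0, 0, 0], [0.35, 0, 0, -0.014, 0, 0, 0], [0.35, 0, 0, -0.4, 0, 0, 0], [0.35, 0, 0, -1, 0, 0, 0], [0.35, -0.4, 0, -1.8, 0, 0, 0], [0.35, -0.8, 0, -2.6, 0, 0, 0]],
  ],
  grip_force=5,
)

```text
clock: 16.9
tool_pos: [0.5428, -0.0595, 0.182]
eef_rot: [0.73, 0.683, -0.0, -0.0]
contact_force: [-0.2, 0.5, 0.1]
opening: 0.354
finger_force: 0.0
```

Emit:
run_rows(
  moves=[
    [[0.35, 0, 0, 0, 0, 0, 0], [0.35, 0, 0, 0, 0, 0, 0], [0.35, 0, 0, 0, 0, 0, 0]],
  ],
)

```text
clock: 17.2
tool_pos: [0.5425, -0.0592, 0.1799]
eef_rot: [0.731, 0.683, -0.001, -0.001]
contact_force: [1.1, 0.7, -0.3]
opening: 0.35
finger_force: 0.0
```

Run:
```python
from h import *
p=r.camera_params("wrist"); im=r.snapshot("wrist")
u,v=px(p,[.5495,.0215,.055])[0]; print(u,v); x0,y0=int(u)-90,max(0,int(v)-90)
cv2.imwrite("pics/w6.png",cv2.resize(im[y0:y0+180,x0:x0+180][:,:,::-1],None,fx=3.3,fy=3.3,interpolation=cv2.INTER_CUBIC))
import pickle; pickle.dump((p,im,x0,y0),open("w6.pkl","wb"))
```

```text
313.6834137066798 98.34325377132276
```

View pics/w6.png

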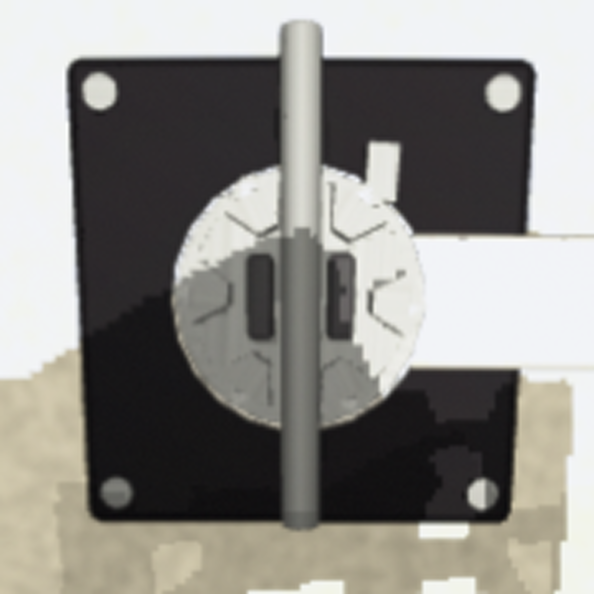

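The rod lies between the prongs from crop (301,22) to (300,522), with the tab at (383,170) undisturbed. Checking centring.

Run:
```python
from h import *
import pickle
p,im,x0,y0=pickle.load(open("w6.pkl","rb"))
g=lambda c:(x0-.35+c[0]/3.3,y0-.35+c[1]/3.3)
s=at(p,g((300,297)),.067)
ux=np.array([np.cos(-.072),np.sin(-.072)]); uy=np.array([-ux[1],ux[0]])
f=lambda v:(round(float(v[:2]@ux),4),round(float(v[:2]@uy),4))
far=at(p,g((301,22)),.057);near=at(p,g((300,521)),.057)
print(s,f(far-s),f(near-s),np.linalg.norm(far-near)); s2=np.array([.549,.0215,0]);print(f(far-s2),f(near-s2))
```

```text
[0.54939357 0.02175936 0.067     ] (-0.0, 0.0617) (0.0003, -0.0559) 0.11759567602212839
(0.0004, 0.062) (0.0006, -0.0556)
```

The rod is down and centred to within about 3 mm, so I'm handing in.

```bash
python3 -c "
from plant import r
print(r.finish_job())"
```

```text
the job is handed in; nothing more can be done
None
```

I tightened the nut past the post to the first slot alignment (about 1.56 rad against the 1.571 wanted). The rod is laid through the slots and groove, fully down and released, centred to about 3 mm, and the job was handed in at about 17 s; no verdict was returned.

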